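Find the rover's hidden battery release by feel

TASK

One of the five identical flush pads in the rover's deck is the concealed battery release; the others are dead blanks. Feel gently across the pads with a fingertip until you find the one that gives, press it fully home so that the purple hatch rises, and finish while still holding it pressed, so that a colleague can take the battery out. Grasp or lift nothing, do not touch the hatch itself, and leave the loose things around it where they are.

Things in the scene. Friction and masses are not known exactly. Their poses are not given: they have to be found in the camera images.
- rover: rover clamped to the bench (fixed): black body, light aluminium deck, 170 mm (its x) by 360 mm (its y), flat deck top 60 mm above the bench. Rubber wheels with yellow hubs beyond both y ends, out to 216 mm from its middle, 68 mm high. Origin: centre of its underside, at bench level. Purple hatch on its +x side, row of five dark pads on its -x side, towards the robot.
- pad_row (a point): centre of the top face of the row's middle pad, 58 mm above the bench; axes as the rover's. Pad centres at y = -112, -56, 0, 56, 112 mm from here along the rover's y. Each dark grey pad is 46 mm square in a 48 mm window, its top 2 mm below the deck; 8 mm deck bars between windows. One pad, different each time and alike to the eye, is the release; the other four are rigid.
- release (a joint): travel of the release pad in m, straight down: 0 at rest, 0.006 fully pressed, against its stop. Sprung: it begins to yield at about 2 N, needs about 4.5 N to go fully down, and springs back when let go. Leaning on this or anything else with more than 45 N counts as forcing it.
- hatch: purple battery hatch, 68 mm (its x) by 188 mm (its y), 5 mm thick, flush in the deck when shut. Origin: mid-hinge, on the long edge next to the pads (48 mm from the pad row in the rover's +x); its x axis runs to the free far edge. The release lifts that edge in proportion to its travel: 0.33 rad (22 mm) at full travel, shut when let go. Not to be touched.
- pulley: loose yellow pulley, 32 mm across, 12 mm high, lying on the deck beside the hatch; origin at the centre of its underside. Bystander.
- spool: loose purple spool, 44 mm across, 30 mm high, standing on the bench on the robot's side of the rover; origin at the centre of its underside. Bystander.
- battery: loose blue spare battery pack, 34 x 75 x 22 mm, on the bench on the far side of the rover; origin at the centre of its underside. Bystander.
- driver: loose screwdriver lying on the bench on the far side of the rover; origin on the bench below its middle. Bystander.
- tweezers: loose steel tweezers, 120 mm long, 6 mm high, on the bench to the robot's right; origin below their middle. Bystander.
- bracket: loose purple printed angle bracket, 50 x 60 mm, 40 mm high, on the bench to the robot's left; origin below its middle. Bystander.
- jar: loose screw jar, 56 mm across, 70 mm high, on the bench to the left; origin at the centre of its underside. Bystander.

How it is judged:
At the end, for the whole second after the job is handed in: the release pad is held more than 4.5 mm down (of 6 mm) by the fingers, pressing with more than 1 N, the hatch is raised by more than 0.2 rad, and every loose thing is within 20 mm of where it started (value of joint release above 0.0045 m and angle between hatch's own z axis and vertical above 0.2 rad and contact force between the fingers and anything else above 1 N and velocity of joint release below 0.005 m/s and distance of each of pulley, spool, battery, tweezers, driver, bracket, jar from where it was at the start of the episode below 0.02 m); the arm keeps its last pose, push and grip.
It fails at once if a loose thing is lifted, or shifted by more than 20 mm (distance of any of pulley, spool, battery, tweezers, driver, bracket, jar from where it was at the start of the episode above 0.02 m).
It fails at once if the hatch is pushed or pried directly (contact force between any of the fingers, the arm and hatch above 2 N).
It fails at once if something is forced with more than 45 N (contact force between any of the fingers, the arm and anything else above 45 N).
It also fails if it takes over 48 s, if anything falls off the work surface, if the arm or the gripper's body presses on something with over 40 N, if the wrist force passes 120 N, or if a joint passes its speed limit or range.

ROBOT

A 7-joint arm with a two-finger parallel gripper is mounted at the origin on the work surface. World frame = base frame: x ahead of the robot, y to its left, z up, the work surface at z = 0. Lengths are in m, angles in rad, forces in N, time in s.
With the tool pointing down it reaches from about 0.425 to 0.875 m from the base axis. Payload 8.4 kg.
Tool frame: the origin (TCP) lies on the centre line of the jaws, within the pads' length; the fingertips stand env.tips_ahead ahead of it and the grasp point (between the pads) lies 5 mm behind it (env.tips_ahead is the distance from the TCP to the fingertips, in m); x points along the fingers, y is the direction in which the jaws open and shut, and the axes are right-handed (so a half turn about x gives the same grasp; the last joint's range is limited). The gripper opens to 87 mm and grips with 3 to 60 N. Pads are 19 mm wide; open, the fingers measure 117 mm over their backs; the gripper's body (75 mm by 190 mm) begins 51 mm behind the grasp point.
Start: joints at [-1.399, 0.333, 0.04, 1.465, -0.013, 1.343, -0.059], TCP at [0.174, 0.626, 0.237] pointing down, gripper open.
Joint ranges: [-2.58, 2.58], [-0.38, 2.09], [-1.3, 1.39], [0.25, 2.4], [-1.5, 4.64], [0.08, 2.09], [-2.65, 2.65]. Speed limits (rad/s): [2.22, 2.22, 2.79, 2.79, 3.14, 3.14, 3.14].

INTERFACE

Orientations are given as a rotation vector (axis times angle).
In Python, from station import state, vision, job, nets, env gives the robot as it stands. The module is installed in compiled form; this text tells all that it offers.
- The arm moves only by the tool jog_arm, never from a script. Its argument "rows" is a list of rows, each a list of 5 numbers: the shift along the world's x, y, z in mm, then the turn about the world's z in degrees, then the closure, from -1 (fully open) to 1 (shut). In form: [[dx, dy, dz, turn, jaw], ...]. A call has 1 to 12 rows; each row is the pose to reach, as a shift and turn from the pose commanded when the call began; what a row does not reach only later rows make up. A row lasts 1/8 s, in which the tool goes at most 62.5 mm and 10.7 degrees, less where a joint would pass 70% of its speed; a pose out of reach is approached as far as the arm can. A call with a gripper value outside its range is refused whole. The fingers move at their own pace and stop on an object; "force" is the grip in N (left out, the last holds). Time passes only in rows, so rows that repeat a pose let the fingers close. It gives the time, the measured TCP pose, the force and the opening at its end, in the units of the state.
- state(): the state, without advancing time (a new reading comes with each control period).
- vision.read_camera(name): name is "side" or "top" or "wrist"; returns a dict with "color" (480x640x3 uint8, red, green, blue), "range_z" (480x640 float32, m along the optical axis (not along the pixel's ray), 0 where there is no reading), "vfov" (degrees; the focal length in pixels is half the picture's height over the tangent of half this angle, whatever the lens; pixels are square), "cx", "cy" (the principal point, pixels), "camera_from_world" (4x4, takes a point from world to camera coordinates); the wrist camera has in their place "T_tool_cam" (4x4, takes a point from camera to tool coordinates, whose origin is the TCP and whose axes are the tool frame's). Camera axes: x right, y down, z forward; pixel columns grow to the right and rows downward; lengths in m; the calibration is good to about 2 mm. A picture is of the moment at which its call begins: read the wrist's pose just before it.
- job.hand_in(): hands the job in, once; it reports no verdict.
Trained networks look in a picture, given as the dict that the camera call returned (one of the last four; its "shot" number tells which), for a name from the list of things; names that differ only in an ending like _2 or _b are one class to them, and where a whole thing is asked for, a point or a joint stands for the part that bears it (a point fixed in the world has none). Each returns a list of dicts, best first, with "score" (0 to 1); they miss things now and then, are a little off and sometimes report something else, mostly with a low value. They report only what shows in the picture. A call takes as long as a camera call.
- nets.silhouettes(picture, query): "region" (480x640 bool, what is visible of it) and "rect" ([left, top, width, height] in pixels, round what is visible of it).
- nets.mark_of(picture, query): "xy" ([column, row] in pixels: a listed point, or the origin of a listed thing).
The state is a dict: "t": time; "joint_pos": joint angles; "dq": joint speeds; "joint_efforts": joint torques, N m; "eef_pos": TCP position; "orientation": TCP orientation; "contact_force": force on the tool from outside, world axes, zero at the start; "ft_torque": the same for the moment, N m; "width": finger opening in m.
Only numpy, scipy, OpenCV 4.12 (cv2) and the standard library are available. Lean on these libraries where they do the work, as an engineer would, in place of code of your own. Each camera call takes 0.05 s, during which the arm holds its last target. There are 200 camera calls.

## Working session

There is one attempt and no reset: what is moved stays moved. The work goes in short steps, Python scripts to look and compute and a tool call to move; the robot and the scene stay as the last step left them, time stands still between calls to the robot, and variables do not carry over. Pictures are saved under pics/ and viewed, about 8 in all and at most 12, crops included, and the job is handed in when it is done.

Besides the shell and the picture viewer there is one more tool, called after "Request:" as a command line: name --pt "numbers of a row" for each row, then --argument value for the rest. jog_arm: Moves the arm, as the interface text tells. Its arguments: {"type":"object","properties":{"rows":{"type":"array"},"force":{"type":"number"}},"required":["rows"]}

```bash
mkdir -p pics; cat > h.py <<'E'
from station import state, vision, job, nets, env
import numpy as np, cv2
def f(p): return 240/np.tan(np.radians(p["vfov"])/2)
def px2w(p,xy,z):
    "intersect pixel ray with plane at height z (world)"
    T=np.linalg.inv(p["camera_from_world"]); d=np.array([(xy[0]-p["cx"])/f(p),(xy[1]-p["cy"])/f(p),1])
    o=T[:3,3]; d=T[:3,:3]@d; return o+d*(z-o[2])/d[2]
def w2px(p,w):
    c=p["camera_from_world"]@np.append(w,1); return c[:2]/c[2]*f(p)+[p["cx"],p["cy"]]
def save(p,n): cv2.imwrite("pics/"+n,p["color"][:,:,::-1])
E
python3 - <<'E'
from h import *
p=vision.read_camera("top"); save(p,"top1.png")
for q,z in [("pad_row",.058),("rover",0),("hatch",.06),("pulley",.06),("spool",0),("jar",0),("bracket",0)]:
    for r in nets.mark_of(p,q)[:2]: print(q,round(r["score"],2),np.round(r["xy"]),np.round(px2w(p,r["xy"],z),3))
s=state(); print(s, env.tips_ahead)
p=vision.read_camera("side"); save(p,"side1.png")
E
```

```text
pad_row 0.73 [332. 258.] [ 0.594 -0.072  0.058]
rover 0.74 [336. 243.] [ 0.638 -0.084  0.   ]
rover 0.58 [135. 305.] [0.475 0.405 0.   ]
hatch 0.69 [343. 303.] [ 0.488 -0.099  0.06 ]
hatch 0.56 [338. 239.] [ 0.639 -0.084  0.06 ]
pulley 0.59 [287. 205.] [0.72  0.038 0.06 ]
spool 0.56 [343. 304.] [ 0.487 -0.102  0.   ]
jar 0.93 [122. 267.] [0.567 0.445 0.   ]
bracket 0.9 [134. 307.] [0.469 0.408 0.   ]
{'t': 0.4, 'joint_pos': array([-1.39921276,  0.33330082,  0.03988968,  1.46550471, -0.01337806,
        1.34327794, -0.05851333]), 'dq': array([ 0.00103056,  0.00011382,  0.00136374, -0.00255042,  0.0018508 ,
       -0.00027174, -0.00111158]), 'joint_efforts': array([-1.32757657e-03, -6.55364227e+01,  1.33106511e+00, -4.03561771e+01,
       -5.99441933e-02,  3.74980853e-02,  1.18210100e-04]), 'eef_pos': array([0.17386403, 0.62624298, 0.23642924]), 'orientation': array([ 0.21240198,  1.5603251 , -0.21275723]), 'contact_force': array([-0.19252985,  0.67559294,  0.11811622]), 'ft_torque': array([ 0.01760861, -0.00758044,  0.01599032]), 'width': 0.08689705747524103} 0.014
```

View pics/top1.png

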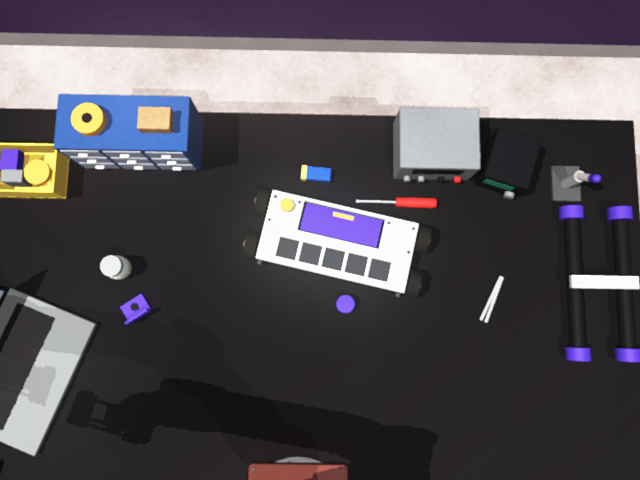

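The top view shows the rover at about (338,240), turned about 13° in the picture. The five pads run from (288,248) to (379,270), the spool is at (345,304) and the pulley at (287,205). Next I fit the pads precisely.

```bash
python3 - <<'E'
from h import *
from scipy.spatial.transform import Rotation as R
p=vision.read_camera("top")
g=p["color"].max(2); m=((g<110)*255).astype(np.uint8); 
n,l,st,c=cv2.connectedComponentsWithStats(m,connectivity=4)
P=[]
for i in range(1,n):
    if 150<st[i,4]<700 and 270<c[i][0]<400 and 235<c[i][1]<285: P.append(px2w(p,c[i],.058)); print(st[i],np.round(c[i],1),np.round(P[-1],4))
P=np.array(P); P=P[np.argsort(-P[:,1])]
d=P[0]-P[-1]; print("spacing",np.linalg.norm(np.diff(P,axis=0),axis=1),"yaw deg",np.degrees(np.arctan2(-d[0],d[1])),"mid",P.mean(0))
for y,x in [(240,330),(258,333),(248,288),(270,379),(225,345)]:
  pass
T=np.linalg.inv(p["camera_from_world"])
for u,v in [(288,248),(333,258),(379,270),(300,268)]:
    z=p["range_z"][v,u]; w=T@[ (u-p["cx"])/f(p)*z,(v-p["cy"])/f(p)*z,z,1]; print(u,v,np.round(w[:3],3))
s=state(); M=R.from_rotvec(s["orientation"]).as_matrix(); print(np.round(M,3),"jaw yaw of y axis",np.degrees(np.arctan2(-M[0,1],M[1,1])))
print("tcp",s["eef_pos"])
E
```

```text
[369 259  21  21 305] [379.2 269.4] [ 0.5678 -0.1834  0.058 ]
spacing [] yaw deg -0.0 mid [ 0.56783495 -0.18339948  0.058     ]
288 248 [0.615 0.034 0.059]
333 258 [ 0.593 -0.074  0.055]
379 270 [ 0.566 -0.183  0.06 ]
300 268 [0.568 0.004 0.053]
[[-0.     0.267  0.964]
 [-0.     0.964 -0.267]
 [-1.    -0.     0.   ]] jaw yaw of y axis -15.514856140791824
tcp [0.17385109 0.62625282 0.23648728]
```

View pics/side1.png

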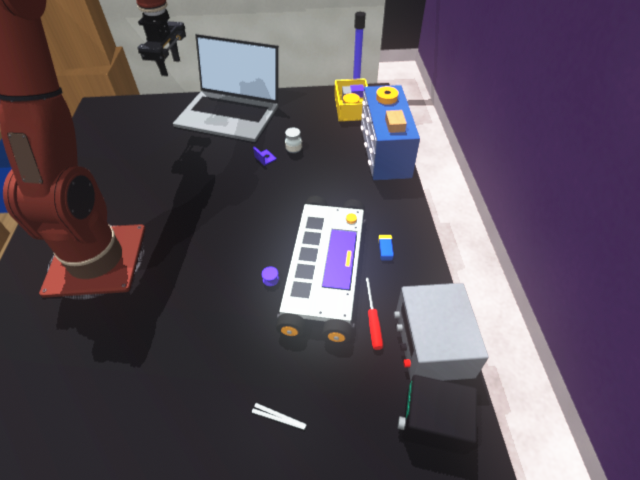

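The side view agrees: the pads are on the robot's side, the spool is close beside them, and the way in is clear. I'll go over the row with the jaws shut.

Request:
jog_arm --pt "0 0 60 0 1" --pt "250 -250 50 3 1" --pt "250 -250 50 3 1" --pt "250 -250 50 3 1" --pt "250 -250 50 3 1" --pt "250 -250 50 3 1" --pt "250 -250 50 3 1" --pt "420 -640 0 3 1" --pt "420 -640 0 3 1" --pt "420 -640 0 3 1" --pt "420 -640 0 3 1" --pt "420 -640 0 3 1" --force 20

```text
t: 2.0
eef_pos: [0.5485, 0.09, 0.2503]
orientation: [0.172, 1.563, -0.171]
contact_force: [1.2, 0.2, 0.5]
width: 0.0003
```

Request:
jog_arm --pt "20 -160 -20 0 1" --pt "20 -160 -20 0 1" --pt "20 -160 -20 0 1" --pt "20 -160 -20 0 1" --pt "20 -160 -20 0 1"

```text
t: 2.62
eef_pos: [0.5679, -0.0674, 0.2301]
orientation: [0.172, 1.564, -0.171]
contact_force: [-0.5, 0.9, -0.7]
width: 0.0002
```

```bash
python3 - <<'E'
from h import *
from scipy.spatial.transform import Rotation as R
s=state(); p=vision.read_camera("wrist"); save(p,"w1.png")
M=np.eye(4); M[:3,:3]=R.from_rotvec(s["orientation"]).as_matrix(); M[:3,3]=s["eef_pos"]
p["camera_from_world"]=np.linalg.inv(M@p["T_tool_cam"])
print(s["eef_pos"],np.round(M@p["T_tool_cam"],3)); np.save("cw.npy",p["camera_from_world"])
r=nets.mark_of(p,"pad_row"); print([(round(a["score"],2),a["xy"],px2w(p,a["xy"],.058)) for a in r])
g=p["color"].max(2); print(f(p),p["cx"],p["cy"])
for th in (60,80,100,120):
    m=((g<th)*255).astype(np.uint8); n,l,st,c=cv2.connectedComponentsWithStats(m,connectivity=4)
    for i in range(1,n):
        if st[i,4]>1500: print(th,st[i],np.round(c[i],1),np.round(px2w(p,c[i],.058),4))
E
```

```text
[ 0.56794616 -0.06736199  0.23009087] [[ 0.216  0.939  0.268  0.495]
 [ 0.976 -0.208 -0.058 -0.051]
 [ 0.001  0.274 -0.962  0.378]
 [ 0.     0.     0.     1.   ]]
[]
373.08767778517597 321.0379730892395 235.35146802277362
60 [     0      0    640    327 142369] [320.5 125.8] [ 0.4921 -0.0508  0.058 ]
60 [ 165  273  155   44 4628] [248.9 299.3] [ 0.6302 -0.1501  0.058 ]
60 [ 323  273  159   46 3840] [396.1 300.6] [ 0.6614 -0.0154  0.058 ]
60 [    0   344   640   136 59293] [309.4 422.1] [ 0.7787 -0.126   0.058 ]
80 [     0      0    640    480 245592] [323.2 231.1] [ 0.5804 -0.0679  0.058 ]
80 [ 169  238   54   33 1543] [195.9 254.3] [ 0.5769 -0.185   0.058 ]
100 [     0      0    640    480 254290] [322.6 233.7] [ 0.5827 -0.0689  0.058 ]
100 [ 419  222   54   48 2403] [445.2 245.1] [0.617  0.0365 0.058 ]
100 [ 168  223   55   48 2446] [195.  246.7] [ 0.5697 -0.1836  0.058 ]
100 [ 231  223   53   48 2224] [255.6 248.1] [ 0.5828 -0.1307  0.058 ]
120 [     0      0    640    480 262600] [321.8 236.4] [ 0.585  -0.0702  0.058 ]
120 [ 418  221   56   50 2496] [445.3 245. ] [0.6169 0.0366 0.058 ]
120 [ 231  222   53   50 2521] [257.2 246.1] [ 0.5813 -0.1288  0.058 ]
120 [ 357  222   53   48 1947] [386.5 247.2] [ 0.6075 -0.0153  0.058 ]
120 [ 168  223   55   49 2527] [194.9 247. ] [ 0.57   -0.1838  0.058 ]
```

View pics/w1.png

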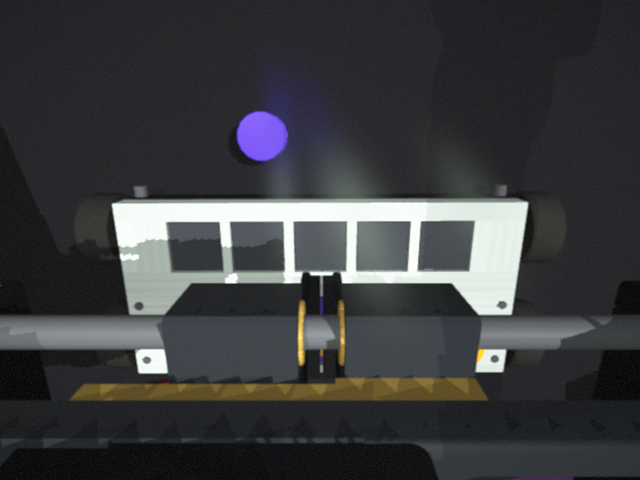

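The wrist view gives the pads at columns 195, 258, 320, 384 and 446, row about 246. In world coordinates the end-to-end length is 225 mm (true value 224 mm). That puts the middle pad at (0.5935, -0.0736), yaw -12°, and agrees with the top view. I start with the middle pad.

Request:
jog_arm --pt "25 -6 0 0 1" --pt "25 -6 -60 0 1" --pt "25 -6 -115 0 1" --pt "25 -6 -140 0 1" --pt "25 -6 -152 0 1" --pt "25 -6 -152 0 1" --pt "25 -6 -152 0 1"

```text
t: 3.6
eef_pos: [0.5939, -0.074, 0.0795]
orientation: [0.171, 1.562, -0.171]
contact_force: [1.0, -0.1, 0.4]
width: 0.0005
```

Request:
jog_arm --pt "0 0 -1 0 1" --pt "0 0 -2 0 1" --pt "0 0 -3 0 1" --pt "0 0 -4 0 1" --pt "0 0 -4 0 1"

```text
t: 4.22
eef_pos: [0.5928, -0.0742, 0.0739]
orientation: [0.171, 1.564, -0.172]
contact_force: [0.3, -1.0, 0.2]
width: 0.0002
```

Request:
jog_arm --pt "0 0 -1 0 1" --pt "0 0 -1 0 1"

```text
t: 4.47
eef_pos: [0.5928, -0.0742, 0.073]
orientation: [0.172, 1.564, -0.172]
contact_force: [-0.2, -0.2, 0.3]
width: 0.0005
```

Request:
jog_arm --pt "0 0 -1 0 1" --pt "0 0 -1 0 1"

```text
t: 4.72
eef_pos: [0.593, -0.0742, 0.0725]
orientation: [0.172, 1.564, -0.171]
contact_force: [-2.1, 0.8, 5.5]
width: 0.0004
```

5.5 N with no travel, so the middle pad is blank. On to the next one.

Request:
jog_arm --pt "0 0 12 0 1" --pt "-12 -55 12 0 1" --pt "-12 -55 12 0 1" --pt "-12 -55 2 0 1" --pt "-12 -55 1 0 1" --pt "-12 -55 0 0 1" --pt "-12 -55 -1 0 1" --pt "-12 -55 -1 0 1"

```text
t: 5.72
eef_pos: [0.581, -0.1283, 0.0724]
orientation: [0.171, 1.565, -0.17]
contact_force: [-9.3, 1.4, 18.2]
width: 0.0003
```

Rigid as well (18 N). Next is pad 5, more gently.

Request:
jog_arm --pt "0 0 12 0 1" --pt "-12 -55 12 0 1" --pt "-12 -55 12 0 1" --pt "-12 -55 3 0 1" --pt "-12 -55 2 0 1" --pt "-12 -55 1 0 1" --pt "-12 -55 0.5 0 1" --pt "-12 -55 0.5 0 1"

```text
t: 6.72
eef_pos: [0.5692, -0.1836, 0.0717]
orientation: [0.171, 1.564, -0.171]
contact_force: [-0.7, 2.3, 2.8]
width: 0.0002
```

It has gone lower than the others with only 2.8 N, which is promising. I'll press further.

Request:
jog_arm --pt "0 0 -1 0 1" --pt "0 0 -1.5 0 1" --pt "0 0 -1.5 0 1"

```text
t: 7.1
eef_pos: [0.5692, -0.1842, 0.0702]
orientation: [0.171, 1.563, -0.171]
contact_force: [0.9, 2.3, 3.4]
width: 0.0008
```

It gives: 2.3 mm down at 3.4 N. I'll press it home.

Request:
jog_arm --pt "0 0 -1 0 1" --pt "0 0 -2 0 1" --pt "0 0 -3 0 1" --pt "0 0 -4 0 1" --pt "0 0 -4 0 1" --pt "0 0 -4 0 1"

```text
t: 7.85
eef_pos: [0.5692, -0.1842, 0.0665]
orientation: [0.172, 1.563, -0.171]
contact_force: [0.5, 2.8, 7.2]
width: 0.0004
```

Request:
jog_arm --pt "0 0 -0.3 0 1" --pt "0 0 -0.3 0 1" --pt "0 0 -0.3 0 1"

```text
t: 8.22
eef_pos: [0.5692, -0.1842, 0.0664]
orientation: [0.172, 1.563, -0.171]
contact_force: [-0.6, 3.4, 10.3]
width: 0.0004
```

```bash
python3 - <<'E'
from h import *
p=vision.read_camera("side"); cv2.imwrite("pics/side2.png",cv2.resize(p["color"][150:350,200:440,::-1],None,fx=3,fy=3))
s=state();print(s["eef_pos"],s["contact_force"])
E
```

```text
[ 0.56920691 -0.18423958  0.06643203] [ 0.12443884  3.28586107 11.18764381]
```

View pics/side2.png

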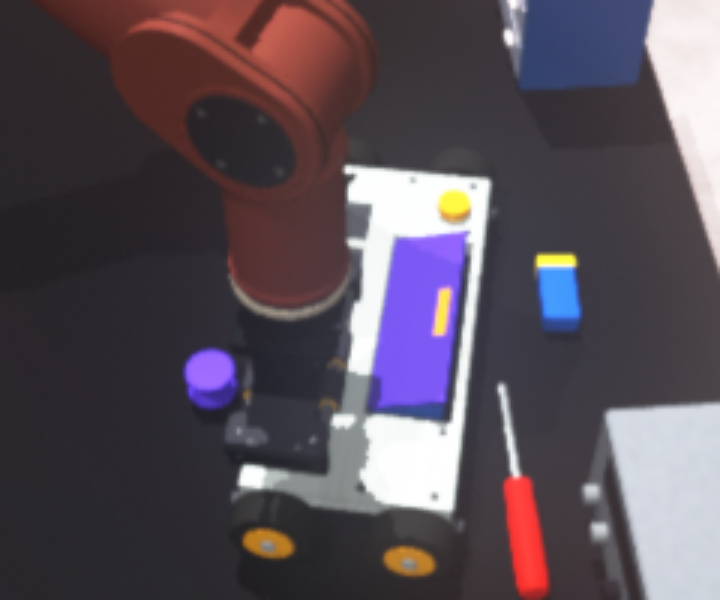

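The hatch is raised: its dark side shows below the purple at about (410,410). The pulley, spool, battery and driver are where they were. I'm handing in.

```bash
python3 -c "
from h import *
print(job.hand_in()); s=state(); print(s['t'],s['eef_pos'],s['contact_force'])"
```

```text
the job is handed in; nothing more can be done
None
the job is handed in; nothing more can be done
```

I found the release, pressed it fully home and handed the job in while still holding it down. It is the last pad at the rover's -y end.

- **Search:** I felt the middle pad first, then the next one towards -y; both were rigid, with peak readings of 5.5 N and 18 N. The third gave way at about 3 N. I did not touch the other two pads.
- **Press:** the fingertip stopped about 6 mm below the resting pad height. The last reading was about 11 N downward, with 3 N sideways that I did not look into. Both are well under the 45 N limit.
- **Final picture:** the side view shows the hatch raised. The pulley, spool, battery and driver look unmoved. The tweezers, bracket and jar were outside that crop, and I passed well above the bench throughout.
- **Not checked:** I did not measure the hatch angle in numbers. `hand_in` reports no verdict, and I could not read the state afterwards.

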